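# Free a carton caught under the lid of a counter-top pedal bin

## Robot

A 6-joint arm with a two-finger parallel gripper is mounted at the origin on the work surface. World frame = base frame: x ahead of the robot, y to its left, z up, the work surface at z = 0. Lengths are in m, angles in rad, forces in N, time in s.
With the tool pointing down it reaches from about 0.275 to 1 m from the base axis. Payload 8.4 kg.
Tool frame: the origin (TCP) lies midway between the tips of the shut fingers; the grasp point (between the pads) lies 19 mm behind it (env.pinch_z is the distance from the TCP to the grasp point, in m); z points along the fingers, y is the line along which they close (so a half turn about z gives the same grasp; the last joint's range is limited). The gripper opens to 85 mm and grips with 20 to 120 N. Pads are 22 mm wide; open, the fingers measure 114 mm over their backs; the gripper's body (76 mm by 85 mm) begins 54 mm behind the grasp point. The pads swing forward as they close: fully open they stand 13 mm farther back than shut.
Start: joints at [-1.128, 0.353, 1.633, -0, 1.155, -0.002], TCP at [0.269, -0.564, 0.231] pointing down, gripper open.
Joint ranges: [-2.63, 2.63], [-0.92, 2.1], [0.06, 2.66], [-1.3, 4.44], [0, 2.69], [-3.02, 3.02]. Speed limits (rad/s): [2.22, 2.22, 2.79, 3.14, 3.14, 3.14].

## Interface

Orientations are given as a 3x3 rotation matrix whose columns are the frame's x, y, z axes.
In Python, from workcell import env, viewer, sign_off, nets gives the robot as it stands.
- The arm moves only by the tool send_rows, never from a script. Its argument "targets" is a list that holds one entry, the list of rows, each a list of 6 numbers: the shift along the world's x, y, z in mm, then the turn, a rotation vector about the world's x, y, z in degrees. In form: [[[tx, ty, tz, rx, ry, rz], ...]]. A call has 1 to 8 rows; each row is the pose to reach, as a shift and turn from the pose commanded when the call began; what a row does not reach only later rows make up. A row lasts 1/12 s, in which the tool goes at most 41.7 mm and 7.16 degrees, less where a joint would pass 70% of its speed; a pose out of reach is approached as far as the arm can. A call with a gripper value outside its range is refused whole. "gripper" is the closure, from 0 (fully open) to 1 (shut), set as the call begins (left out, the last holds). The fingers move at their own pace and stop on an object; "squeeze" is the grip in N (left out, the last holds). Time passes only in rows, so rows that repeat a pose let the fingers close. It gives the time, the measured TCP pose, the force, the opening and the grip force at its end, in the units of the state.
- env.get_obs(): the state, without advancing time (a new reading comes with each control period).
- viewer.grab_frame(name): name is "scene" or "top" or "wrist"; returns the picture (400x640x3 uint8, blue, green, red); there is no depth.
- viewer.camera_model(name): a dict with "mtx" (3x3 intrinsics, pixels), "camera_from_world" (4x4, takes a point from world to camera coordinates). Camera axes: x right, y down, z forward; pixel columns grow to the right and rows downward; lengths in m; the calibration is good to about 2 mm. A picture is of the moment at which its call begins: read the wrist's pose just before it. camera_model takes no time and is no camera call; for the wrist camera it gives the pose at the moment of the call.
- sign_off(): hands the job in; it is judged then, once.
Trained networks look in the newest picture that a camera, given by its name, has taken for a name from the list of things; names that differ only in an ending like _2 or _b are one class to them, and where a whole thing is asked for, a point or a joint stands for the part that bears it (a point fixed in the world has none). Each returns a list of dicts, best first, with "conf" (0 to 1); they miss things now and then, are a little off and sometimes report something else, mostly with a low value. They report only what shows in the picture. A call takes as long as a camera call.
- nets.search_frame(camera, thing): "centre" ([row, column] as shares, 0 to 1, of the picture: columns of its width, rows of its height, amid what is visible of it).
The state is a dict: "t": time; "q": joint angles; "joint_vel": joint speeds; "joint_torque": joint torques, N m; "eef_pos": TCP position; "orientation": TCP orientation; "wrist_force": force on the tool from outside, world axes, zero at the start; "wrist_torque": the same for the moment, N m; "finger_gap": opening from 0.0 (shut) to 1.0 (fully open); "grip_force": force on a finger pad.
Only numpy, scipy, OpenCV 4.12 (cv2) and the standard library are available. Lean on these libraries where they do the work, as an engineer would, in place of code of your own. Each camera call takes 0.05 s, during which the arm holds its last target. There are 200 camera calls.

## Task

The lid of the small steel pedal bin on the counter has not shut because an empty carton is caught under it. Press the pedal right down and keep the lid wide open for a second so that the carton drops in, then ease the pedal back up so that the lid comes down gently, without banging, and ends fully shut. Use only the pedal: do not touch the lid or the carton, and leave the other things on the counter where they are.

Things in the scene. Friction and masses are not known exactly. Their poses are not given: they have to be found in the camera images.
- bin: small rectangular steel pedal bin, fixed, 200 mm front to back, 220 mm wide, 250 mm high to the rim, walls 8 mm, inner floor 70 mm up; black plastic base, rim and hinge housing. Origin: centre of its underside, on the counter; z up; its front looks along its own -x, with the pedal at the foot of the front, in the middle (y = 0)
- pedal_pad (a point): middle of the top face of the bin's pedal (moves with it): a ribbed rubber pad on a steel plate, 62 mm wide along the bin's y, 44 mm front to back. It lies 62 mm in front of the bin's front face and 64 mm above the counter with the lid shut, 5 mm lower at the start, 25 mm above the counter when right down (39 mm travel). The carton's end may hang over it high up: lean the hand away from the bin
- pedal (a joint): tilt of the pedal, rad: 0 = up (lid shut), 0.3125 = right down, at its stop. It turns about a level axis inside the bin's foot, 122 mm behind the pad's middle. It takes about 5 to 11 N at the pad; when let go, the lid's weight throws it back up at once, so follow it up slowly
- lid_open (a joint): opening of the lid, rad: 0 = fully shut, 1.25 = wide open. Hinged along the top of the bin's back, its front edge lifts. A rod links it to the pedal: it always opens 4 times as far as the pedal tilts. At the start it rests on the carton at about 0.19. No damper: let the pad rise at 40 mm/s at most, or it bangs
- lid: the flat steel lid, 211 mm front to back, 228 mm wide, 13 mm thick; not to be touched. Origin: on the hinge line at the top of the bin's back, 252 mm above the counter; the lid lies along its own -x
- carton: empty flat cardboard carton, 160 x 75 x 35 mm, 45 g. Origin: its centre; x along its length. It lies between the bin's front rim and the lid, anywhere along the rim, inner end tilted down, outer end about 23 mm in front of the bin's front face, 255 to 310 mm above the counter. Mostly inside, it slides into the bin by itself when the lid is raised. Not to be touched
- mug: white ceramic mug, 82 mm across, 95 mm high, standing on the counter beside the pedal, on the bin's -y side; leave alone. Origin: centre of its underside
- ramekin: low terracotta dish, 90 mm across, 45 mm high, on the counter beside the pedal, on the bin's +y side; leave alone. Origin: centre of its underside
- pepper_a: yellow bell pepper, 90 mm across and high, standing on the chopping board (a fixed wooden board 240 x 340 x 18 mm); leave alone. Origin: centre of its underside
- pepper_b: green bell pepper, same size, on the chopping board; leave alone. Origin: centre of its underside
- spatula: wooden spatula lying on the chopping board; leave alone
- mill: dark wooden pepper mill, 56 mm across, 195 mm high, on the counter; leave alone. Origin: centre of its underside

How it is judged:
On the way:
1. the lid has been held wide open (past 1.0 rad) with the pedal for half a second (value of joint lid_open above 1 rad), for 0.5 s.
At the end, for the whole second after the job is handed in: the lid is fully shut (within 0.04 rad) and the pedal up (within 0.02 rad), and the carton lies at rest wholly inside the bin (its centre within the walls and at least 50 mm below the rim) (value of joint lid_open below 0.04 rad and value of joint pedal below 0.02 rad and x of carton in the frame of bin between -0.1 and 0.1 m and y of carton in the frame of bin between -0.11 and 0.11 m and z of carton in the frame of bin below 0.2 m and linear speed of carton below 0.03 m/s); the robot touches nothing.
It fails at once if the robot touches the lid (over 0.5 N) (contact force between any of the fingers, the arm and lid above 0.5 N).
It fails at once if the robot touches the carton (over 0.5 N) (contact force between any of the fingers, the arm and carton above 0.5 N).
It fails at once if the lid is let fall: it closes faster than 6 rad/s (velocity of joint lid_open below -6 rad/s).
It fails at once if another thing on the counter is moved by more than 30 mm (distance of any of mug, ramekin, pepper_a, pepper_b, spatula, mill from where it was at the start of the episode above 0.03 m).
It also fails if it takes over 45 s, if anything falls off the work surface, if the arm or the gripper's body presses on something with over 40 N, if the wrist force passes 120 N, or if a joint passes its speed limit or range.

## Working session

There is one attempt and no reset: what is moved stays moved. The work goes in short steps, Python scripts to look and compute and a tool call to move; the robot and the scene stay as the last step left them, time stands still between calls to the robot, and variables do not carry over. Pictures are saved under pics/ and viewed, at most 10 in all, crops included, and the job is handed in when it is done.

Besides the shell and the picture viewer there is one more tool, called after "Call:" as name(argument=value, ...) on one line, values as JSON. send_rows: Moves the arm, as the interface text tells. Its arguments: {"type":"object","properties":{"targets":{"type":"array"},"gripper":{"type":"number"},"squeeze":{"type":"number"}},"required":["targets"]}

```bash
mkdir -p pics; python3 - <<'E'
from workcell import env, viewer, nets
import cv2
o=env.get_obs(); print(o['t'],o['eef_pos'],o['orientation'],o['finger_gap'])
for c in ['scene','top']:
    im=viewer.grab_frame(c); cv2.imwrite(f'pics/{c}0.png',im)
    m=viewer.camera_model(c); print(c,m)
    for t in ['pedal_pad','bin','mug','ramekin','carton','lid','mill']:
        print(t,[(round(d['conf'],2),round(d['centre'][1]*640),round(d['centre'][0]*400)) for d in nets.search_frame(c,t)[:2]])
print(env.get_obs()['t'])
E
```

```text
0.0 [ 0.26872875 -0.56374577  0.2305524 ] [[ 9.02681250e-01  4.30309412e-01 -6.09358366e-04]
 [ 4.30309843e-01 -9.02680360e-01  1.26759883e-03]
 [-4.59612225e-06 -1.40645060e-03 -9.99999011e-01]] 0.9959974611112135
scene {'mtx': array([[361.83494274,   0.        , 324.08587526],
       [  0.        , 361.83494274, 203.40318825],
       [  0.        ,   0.        ,   1.        ]]), 'camera_from_world': array([[-0.20340476,  0.97906093, -0.00813619,  0.02209222],
       [ 0.80935375,  0.16345933, -0.56411661, -0.38099427],
       [-0.5509746 , -0.12132906, -0.82565504,  1.39983918],
       [ 0.        ,  0.        ,  0.        ,  1.        ]])}
pedal_pad [(0.69, 246, 240)]
bin [(0.59, 185, 210)]
mug [(0.83, 285, 200)]
ramekin [(0.87, 232, 307)]
carton [(0.74, 206, 198), (0.3, 357, 262)]
lid [(0.95, 168, 182), (0.7, 206, 194)]
mill [(0.74, 358, 265)]
top {'mtx': array([[485.5108013 ,   0.        , 328.48088892],
       [  0.        , 485.5108013 , 193.12240147],
       [  0.        ,   0.        ,   1.        ]]), 'camera_from_world': array([[-0.00373168, -0.99994061, -0.01023924,  0.11171203],
       [-0.98810371,  0.00526136, -0.15369897,  0.58124644],
       [ 0.15374372,  0.00954388, -0.98806467,  1.58702413],
       [ 0.        ,  0.        ,  0.        ,  1.        ]])}
pedal_pad [(0.66, 391, 171)]
bin []
mug []
ramekin [(0.63, 383, 119)]
carton [(0.51, 418, 155)]
lid [(0.8, 458, 161)]
mill [(0.6, 298, 159)]
0.8
```

```bash
python3 - <<'E'
import cv2
a=cv2.imread('pics/scene0.png')[130:350,80:400]; cv2.imwrite('pics/s1.png',cv2.resize(a,None,fx=2.5,fy=2.5,interpolation=2))
a=cv2.imread('pics/top0.png')[70:270,270:550]; cv2.imwrite('pics/t1.png',cv2.resize(a,None,fx=2.8,fy=2.8,interpolation=2))
E
```

```text
(no output)
```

View pics/s1.png

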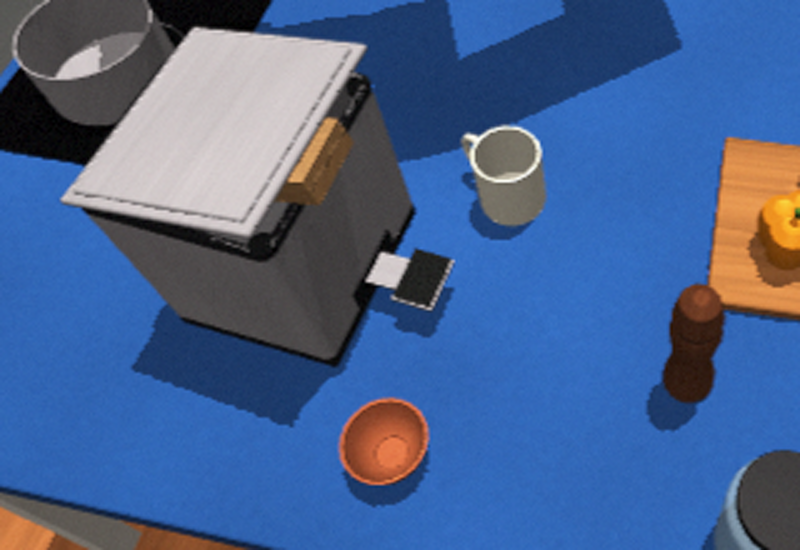

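View pics/t1.png

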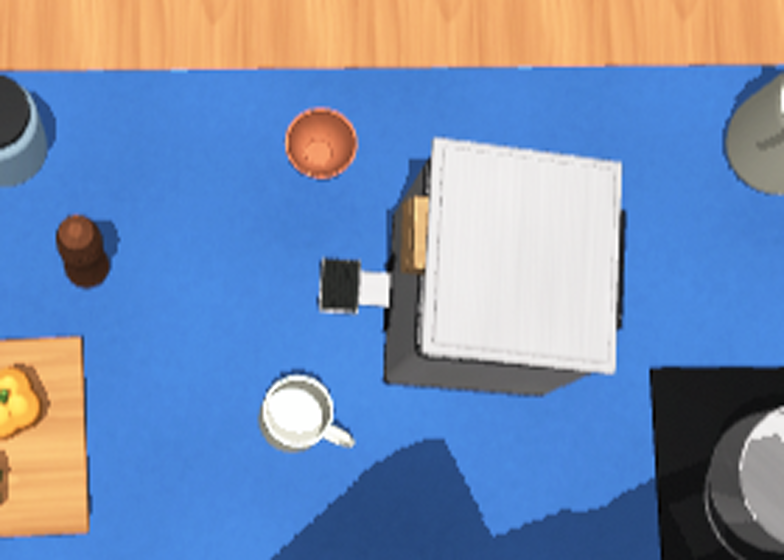

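```bash
cat > h.py <<'E'
import numpy as np, cv2
from workcell import viewer
def P(c):
    m=viewer.camera_model(c); return m['mtx']@m['camera_from_world'][:3]
PS,PT=P('scene'),P('top')
def S(p): return np.array([80+p[0]/2.5,130+p[1]/2.5])
def T(p): return np.array([270+p[0]/2.8,70+p[1]/2.8])
def tri(s,t):
    X=cv2.triangulatePoints(PS,PT,S(s).reshape(2,1),T(t).reshape(2,1))[:,0]; X=X[:3]/X[3]
    r=[np.linalg.norm((lambda u:u[:2]/u[2])(Pm@np.r_[X,1])-q) for Pm,q in((PS,S(s)),(PT,T(t)))]
    return (X*1000).round(1),np.round(r,1)
def atz(px,Pm,z):
    A=np.c_[Pm[:,0],Pm[:,1],-np.r_[px,1]]; return (np.linalg.solve(A,-(Pm[:,2]*z+Pm[:,3]))[:2]*1000).round(1)
E
python3 - <<'E'
from h import *
for n,s,t in [('pad',(422.5,279),(339.5,285.5)),('pad+yf',(433,309),(320,258)),('pad-yf',(454,262),(320,312)),('pad-yb',(413,250),(358,312)),('pad+yb',(390,294),(360,260)),
 ('lidF+',(248,235),(435,138)),('lidF-',(366,45),(420,353)),('lidB+',(65,203),(620,162)),('lidB-',(195,28),(613,372)),
 ('mugrim',(507,156),(297,407)),('ramek rim',(386,440),(321,142)),('carton oc+ top',(288,183),(410,195)),('carton oc- top',(330,120),(407,268))]: print(n,*tri(s,t))
print(atz(S((422.5,279)),PS,.059),atz(T((339.5,285.5)),PT,.059))
E
```

```text
pad [ 653.5 -103.3   41.9] [0.4 0.2]
pad+yf [687.4 -80.1  42.8] [0.5 0.2]
pad-yf [622.1 -78.9  34.7] [0.9 0.4]
pad-yb [ 620.6 -124.8   43.7] [0.2 0.1]
pad+yb [ 683.  -128.1   51.6] [0. 0.]
lidF+ [ 760.5 -176.4  287.4] [0.6 0.3]
lidF- [ 534.2 -154.   287.2] [0.1 0. ]
lidB+ [ 743.8 -379.3  249.9] [1.1 0.5]
lidB- [ 517.9 -359.3  252.8] [0.5 0.3]
mugrim [500.8 -44.   87.5] [1.  0.5]
ramek rim [835.2 -84.6  35.6] [1.1 0.4]
carton oc+ top [ 702.  -153.7  288.7] [4.2 1.8]
carton oc- top [ 625.3 -148.2  283.6] [3.2 1.5]
[661.5 -96.2] [ 650.3 -101.8]
```

```bash
cat > r.py <<'E'
import numpy as np
from workcell import env
from scipy.spatial.transform import Rotation as R
def target(lean=25):
    y=np.array([.996,-.087,0]); y/=np.linalg.norm(y); z=np.array([0,0,-1.]); x=np.cross(y,z)
    return R.from_rotvec(-np.radians(lean)*y)*R.from_matrix(np.c_[x,y,z])
E
python3 - <<'E'
from r import *
from h import *
R0=R.from_matrix(env.get_obs()['orientation'])
for l in (0,25): print(l,np.degrees((target(l)*R0.inv()).as_rotvec()).round(1)); 
print(target(25).as_matrix().round(2))
for p in [(297,412),(345,435),(85,340),(90,530),(20,400),(85,280),(770,430),(10,130)]: print(p,atz(T(p),PT,.02))
E
```

```text
0 [ 0.   0.  59.5]
25 [-21.5  14.9  58.5]
[[ 0.08  1.   -0.04]
 [ 0.9  -0.09 -0.42]
 [-0.42 -0.   -0.91]]
(297, 412) [502.5 -51.5]
(345, 435) [ 474.4 -108.8]
(85, 340) [592.1 205.5]
(90, 530) [362.1 198.3]
(20, 400) [518.8 284. ]
(85, 280) [666.8 205.9]
(770, 430) [ 478.1 -619.4]
(10, 130) [858.9 300.8]
```

Call:
send_rows(targets=[[[0,0,40,0,0,0],[0,0,80,0,0,0],[0,0,120,0,0,0],[0,0,150,0,0,0],[0,0,150,0,0,0]]], gripper=1)

```text
t: 1.22
eef_pos: [0.27, -0.5664, 0.389]
orientation: [[0.903, 0.43, 0.005], [0.43, -0.903, -0.01], [-0.0, 0.011, -1.0]]
wrist_force: [0.4, -0.7, -0.1]
finger_gap: 0.297
grip_force: 0.0
```

Call:
send_rows(targets=[[[20,40,0,0,0,5],[30,80,0,0,0,10],[40,120,0,0,0,15],[50,160,0,0,0,20],[60,200,0,0,0,25],[70,240,0,0,0,30],[80,280,0,0,0,35],[90,320,0,0,0,40]]])

```text
t: 1.88
eef_pos: [0.3588, -0.2423, 0.3812]
orientation: [[0.411, 0.911, 0.0], [0.911, -0.411, -0.0], [0.0, 0.001, -1.0]]
wrist_force: [0.5, 0.4, -0.5]
finger_gap: 0.003
grip_force: 0.0
```

Call:
send_rows(targets=[[[10,40,0,0,0,4],[20,80,0,0,0,8],[30,120,0,0,0,12],[40,160,0,0,0,16],[50,200,0,0,0,20],[60,240,0,0,0,20],[80,265,0,0,0,20],[80,265,0,0,0,20]]])

```text
t: 2.55
eef_pos: [0.441, 0.025, 0.3812]
orientation: [[0.075, 0.997, 0.002], [0.997, -0.075, 0.002], [0.002, 0.001, -1.0]]
wrist_force: [-1.3, -0.5, 0.0]
finger_gap: -0.002
grip_force: 0.0
```

```bash
python3 - <<'E'
from r import *
o=env.get_obs(); R0=R.from_matrix(o['orientation']); print(o['t'],o['q'].round(2) if hasattr(o['q'],'round') else o['q'],o['eef_pos'],o['wrist_force'])
print(np.degrees((target(25)*R0.inv()).as_rotvec()).round(1), np.array([653,-50,300])-np.array(o['eef_pos'])*1000)
E
```

```text
2.55 [ 0.05 -0.07  1.8   0.    1.41  0.13] [0.44098817 0.02502583 0.3811549 ] [-1.29584421 -0.50173186  0.03776467]
[-25.    2.1  -0.7] [212.01183287 -75.02582727 -81.15489611]
```

Call:
send_rows(targets=[[[30,0,0,-6,0.5,0],[65,-10,0,-12,1,0],[100,-20,-10,-18,1.5,-0.5],[135,-30,-25,-25,2,-0.7],[170,-40,-50,-25,2,-0.7],[200,-50,-70,-25,2,-0.7],[212,-60,-95,-25,2,-0.7],[212,-65,-130,-25,2,-0.7]]])

```text
t: 3.22
eef_pos: [0.6543, -0.0454, 0.2509]
orientation: [[0.084, 0.996, -0.033], [0.902, -0.09, -0.422], [-0.424, 0.006, -0.906]]
wrist_force: [0.6, -0.3, 0.6]
finger_gap: 0.004
grip_force: 0.0
```

Call:
send_rows(targets=[[[0,0,-30,0,0,0],[0,0,-60,0,0,0],[0,0,-90,0,0,0],[0,0,-115,0,0,0],[0,0,-125,0,0,0],[0,0,-125,0,0,0]]])

```text
t: 3.72
eef_pos: [0.6491, -0.0448, 0.1236]
orientation: [[0.081, 0.996, -0.041], [0.902, -0.091, -0.423], [-0.425, -0.003, -0.905]]
wrist_force: [0.3, -0.9, -0.3]
finger_gap: -0.001
grip_force: 0.0
```

```bash
python3 - <<'E'
from r import *
from h import *
o=env.get_obs(); print(o['t'],np.array(o['q']).round(2),o['eef_pos'],o['orientation'],o['wrist_force'])
a=viewer.grab_frame('scene')[130:330,100:340]; cv2.imwrite('pics/s2.png',cv2.resize(a,None,fx=3,fy=3,interpolation=2))
a=viewer.grab_frame('wrist'); cv2.imwrite('pics/w2.png',a)
E
```

```text
3.7167 [ 0.15  0.57  1.63 -0.48  1.1   0.49] [ 0.6491241  -0.04483278  0.12357407] [[ 0.08119639  0.99585281 -0.04104067]
 [ 0.90165042 -0.09093973 -0.42279603]
 [-0.42477484 -0.00267483 -0.90529508]] [ 0.26989873 -0.92587199 -0.26699016]
```

View pics/s2.png

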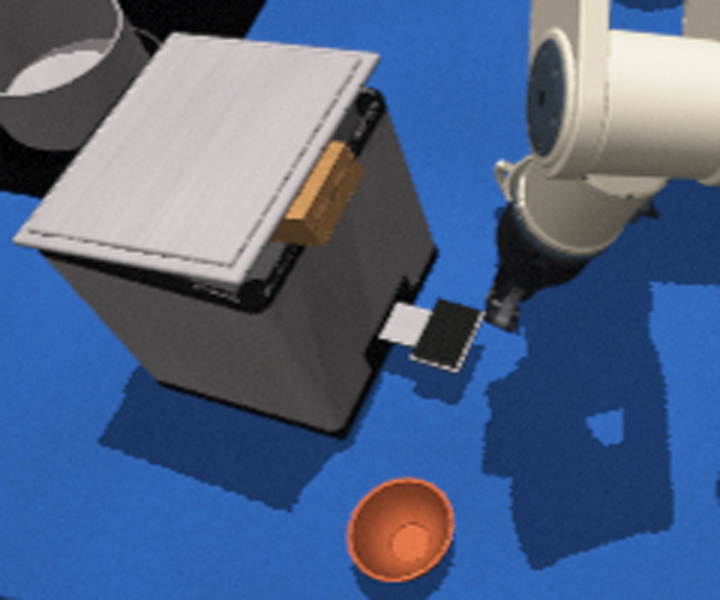

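View pics/w2.png

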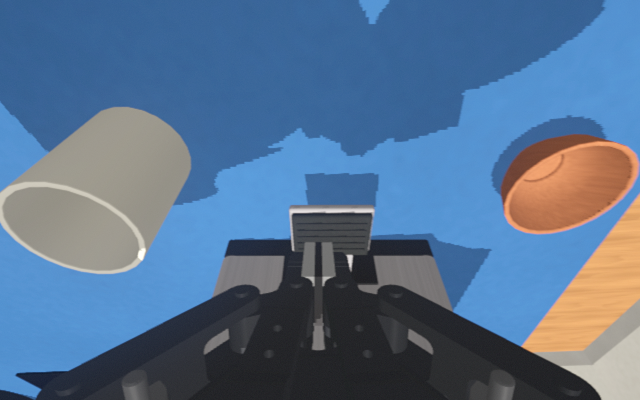

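```bash
python3 - <<'E'
from h import *
PW=P('wrist')
for p in [(291,212),(373,212),(369,254)]: print(p,atz(p,PW,.059))
# pad front corners by wrist+top
for w,t in [((291,212),(320,312)),((373,212),(320,258))]:
    X=cv2.triangulatePoints(PW,PT,np.array(w,float).reshape(2,1),T(t).reshape(2,1))[:,0];print((X[:3]/X[3]*1000).round(1))
# project TCP
u=PW@np.array([.649,-.0448,.1236,1]);print(u[:2]/u[2])
E
```

```text
(291, 212) [628.6 -74.7]
(373, 212) [689.6 -80.4]
(369, 254) [ 687.5 -129.1]
[622.  -79.7  49.7]
[685.7 -79.3  59. ]
[313.29867255 251.78086085]
```

Call:
send_rows(targets=[[[3,-20,-10,0,0,0],[6,-40,-20,0,0,0],[6,-57,-30,0,0,0],[6,-57,-40,0,0,0],[6,-57,-45,0,0,0],[6,-57,-50,0,0,0],[6,-57,-50,0,0,0]]])

```text
t: 4.4
eef_pos: [0.657, -0.1004, 0.0762]
orientation: [[0.083, 0.996, -0.036], [0.902, -0.09, -0.422], [-0.424, 0.002, -0.906]]
wrist_force: [-0.9, 0.6, -0.3]
finger_gap: -0.003
grip_force: 0.0
```

Call:
send_rows(targets=[[[0,0,-3,0,0,0],[0,0,-6,0,0,0],[0,0,-9,0,0,0],[0,0,-12,0,0,0],[0,0,-12,0,0,0]]])

```text
t: 4.82
eef_pos: [0.6566, -0.101, 0.0636]
orientation: [[0.082, 0.996, -0.037], [0.902, -0.09, -0.422], [-0.424, 0.001, -0.906]]
wrist_force: [-0.3, 0.7, -0.8]
finger_gap: -0.0
grip_force: 0.0
```

Still no contact at 64 mm; press on down.

Call:
send_rows(targets=[[[0,0,-3,0,0,0],[0,0,-6,0,0,0],[0,0,-9,0,0,0],[0,0,-12,0,0,0],[0,0,-15,0,0,0],[0,0,-15,0,0,0]]])

```text
t: 5.32
eef_pos: [0.6573, -0.1005, 0.0493]
orientation: [[0.083, 0.996, -0.036], [0.902, -0.09, -0.422], [-0.423, 0.003, -0.906]]
wrist_force: [-1.0, 5.0, 6.9]
finger_gap: -0.0
grip_force: 3.9
```

Call:
send_rows(targets=[[[0,0,-3,0,0,0],[0,0,-6,0,0,0],[0,0,-9,0,0,0],[0,0,-12,0,0,0],[0,0,-15,0,0,0],[0,0,-18,0,0,0],[0,0,-20,0,0,0],[0,0,-20,0,0,0]]])

```text
t: 5.98
eef_pos: [0.6567, -0.1014, 0.0287]
orientation: [[0.083, 0.996, -0.037], [0.902, -0.091, -0.423], [-0.424, 0.002, -0.906]]
wrist_force: [0.3, 0.6, 1.6]
finger_gap: 0.005
grip_force: 0.7
```

```bash
python3 - <<'E'
from h import *
a=viewer.grab_frame('scene')[100:300,100:340]; cv2.imwrite('pics/s3.png',cv2.resize(a,None,fx=3,fy=3,interpolation=2))
E
```

```text
(no output)
```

View pics/s3.png

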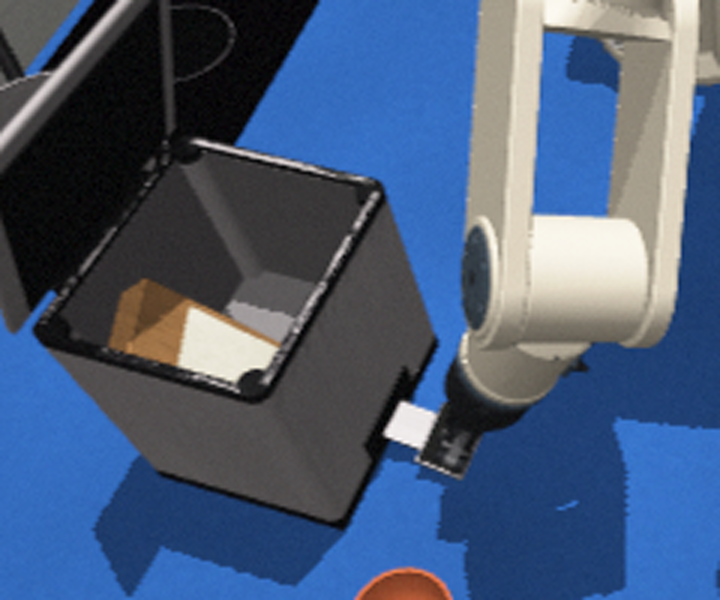

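The lid stands wide open (around pixel 60,200) and the carton lies inside the bin (about 200,320). I'll hold it there a second, slightly deeper.

Call:
send_rows(targets=[[[0,0,-2,0,0,0],[0,0,-3,0,0,0],[0,0,-3,0,0,0],[0,0,-3,0,0,0],[0,0,-3,0,0,0],[0,0,-3,0,0,0],[0,0,-3,0,0,0],[0,0,-3,0,0,0]]])

```text
t: 6.7
eef_pos: [0.6569, -0.1012, 0.0262]
orientation: [[0.083, 0.996, -0.037], [0.902, -0.091, -0.422], [-0.424, 0.002, -0.906]]
wrist_force: [-0.4, -1.0, 0.1]
finger_gap: 0.005
grip_force: 0.5
```

Call:
send_rows(targets=[[[0,0,0,0,0,0],[0,0,0,0,0,0],[0,0,0,0,0,0],[0,0,0,0,0,0],[0,0,0,0,0,0],[0,0,0,0,0,0]]])

```text
t: 7.2
eef_pos: [0.6569, -0.1012, 0.0263]
orientation: [[0.083, 0.996, -0.036], [0.902, -0.091, -0.422], [-0.424, 0.002, -0.906]]
wrist_force: [-0.8, -0.5, 0.5]
finger_gap: -0.002
grip_force: 0.5
```

```bash
python3 - <<'E'
from h import *
a=viewer.grab_frame('scene')[100:300,100:340]; cv2.imwrite('pics/s4.png',cv2.resize(a,None,fx=3,fy=3,interpolation=2))
E
```

```text
(no output)
```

View pics/s4.png

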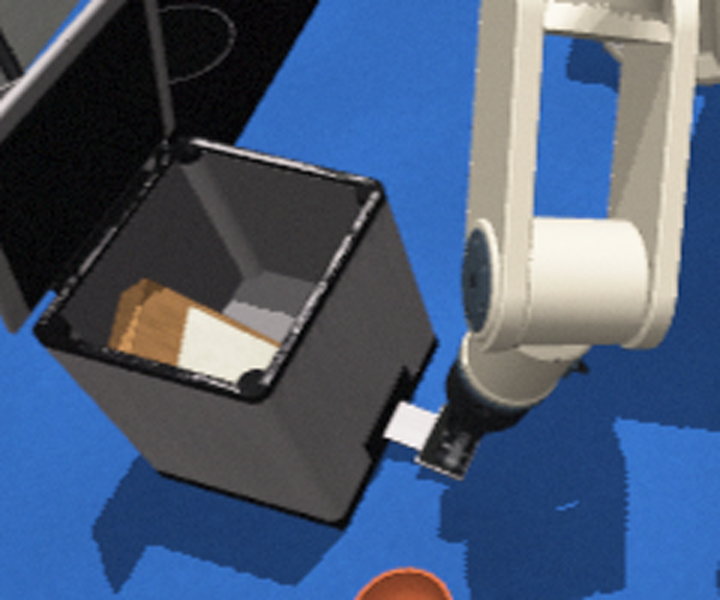

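```bash
python3 - <<'E'
from h import *
f=np.array([.087,.996])
for a in (0.9,1.0,1.1,1.2,1.25):
  r=[]
  for h in ([743.8,-379.3],[517.9,-359.3]):
    xy=np.array(h)/1000+f*.211*np.cos(a); X=np.r_[xy,.252+.211*np.sin(a),1]
    u=PS@X; u=u[:2]/u[2]; r+=[((u-[100,100])*3).round()]
  print(a,*r)
E
```

```text
0.9 [ 59. 236.] [243.   1.]
1.0 [ 25. 217.] [216. -17.]
1.1 [-10. 200.] [189. -33.]
1.2 [-45. 183.] [160. -48.]
1.25 [-62. 176.] [146. -55.]
```

The lid is at about 1.23 rad by projection, well past 1.0, and the finger is still on the pad. Now I'll ease it up at 24 mm/s.

Call:
send_rows(targets=[[[0,0,1,0,0,0],[0,0,3,0,0,0],[0,0,5,0,0,0],[0,0,7,0,0,0],[0,0,9,0,0,0],[0,0,11,0,0,0],[0,0,13,0,0,0],[0,0,15,0,0,0]]])

```text
t: 7.92
eef_pos: [0.6571, -0.1009, 0.0417]
orientation: [[0.083, 0.996, -0.036], [0.902, -0.091, -0.422], [-0.424, 0.003, -0.906]]
wrist_force: [-1.1, 4.2, 4.3]
finger_gap: 0.004
grip_force: 2.6
```

Call:
send_rows(targets=[[[0,0,2,0,0,0],[0,0,4,0,0,0],[0,0,6,0,0,0],[0,0,8,0,0,0],[0,0,10,0,0,0],[0,0,12,0,0,0],[0,0,13.5,0,0,0],[0,0,15,0,0,0]]])

```text
t: 8.58
eef_pos: [0.6571, -0.1015, 0.0571]
orientation: [[0.083, 0.996, -0.036], [0.902, -0.091, -0.423], [-0.425, 0.003, -0.905]]
wrist_force: [-1.8, 3.0, 6.6]
finger_gap: -0.0
grip_force: 3.5
```

Call:
send_rows(targets=[[[0,0,1,0,0,0],[0,0,2,0,0,0],[0,0,3,0,0,0],[0,0,4,0,0,0],[0,0,5,0,0,0],[0,0,6,0,0,0],[0,0,7,0,0,0],[0,0,8,0,0,0]]])

```text
t: 9.25
eef_pos: [0.657, -0.1024, 0.0653]
orientation: [[0.083, 0.996, -0.037], [0.901, -0.09, -0.424], [-0.426, 0.002, -0.905]]
wrist_force: [-0.9, -3.0, 6.7]
finger_gap: 0.002
grip_force: 3.4
```

Call:
send_rows(targets=[[[0,0,1,0,0,0],[0,0,2,0,0,0],[0,0,3,0,0,0],[0,0,4,0,0,0],[0,0,5,0,0,0],[0,0,6,0,0,0],[0,0,7,0,0,0],[0,0,8,0,0,0]]])

```text
t: 9.92
eef_pos: [0.6569, -0.1011, 0.0722]
orientation: [[0.083, 0.996, -0.037], [0.902, -0.091, -0.422], [-0.424, 0.002, -0.906]]
wrist_force: [0.4, 0.0, -0.4]
finger_gap: -0.001
grip_force: 0.0
```

Call:
send_rows(targets=[[[0,0,2,0,0,0],[0,0,4,0,0,0],[0,0,6,0,0,0],[0,5,12,0,0,0],[0,20,20,0,0,0],[0,40,25,0,0,0],[0,60,30,0,0,0],[0,70,40,0,0,0]]])

```text
t: 10.58
eef_pos: [0.6567, -0.0281, 0.1126]
orientation: [[0.082, 0.996, -0.036], [0.902, -0.089, -0.422], [-0.423, 0.002, -0.906]]
wrist_force: [0.0, -0.7, -0.1]
finger_gap: -0.001
grip_force: 0.0
```

```bash
python3 - <<'E'
from h import *
from workcell import env
print(env.get_obs()['wrist_force'])
a=viewer.grab_frame('scene')[130:330,100:340]; cv2.imwrite('pics/s5.png',cv2.resize(a,None,fx=3,fy=3,interpolation=2))
E
```

```text
[ 0.02788613 -0.67225121 -0.14033406]
```

View pics/s5.png

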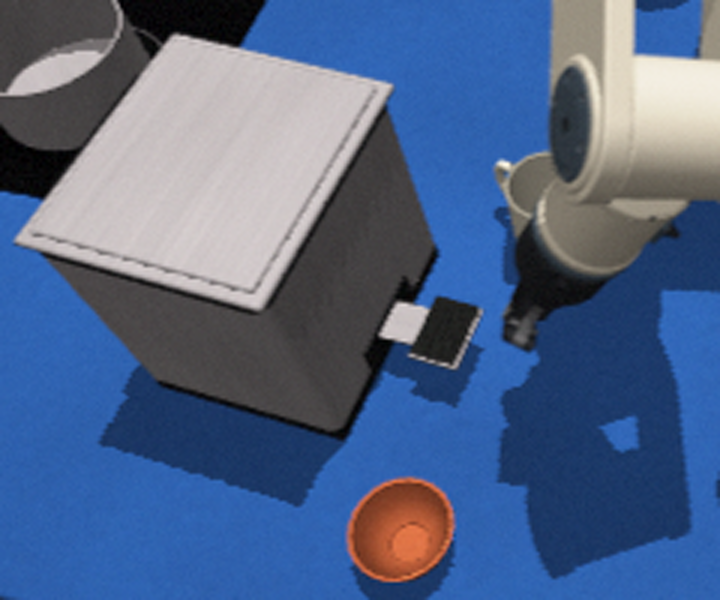

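The lid is flat and shut, with its front edge running from (265,305) to (392,85). The pedal is up, the hand is clear of everything, and the mug and ramekin haven't moved.

```bash
python3 -c "
from workcell import sign_off
print(sign_off())"
```

```text
the job is handed in; nothing more can be done
None
```

I handed the job in after about 10.6 s: the pedal was held right down for over a second (lid at about 1.2 rad), the carton dropped into the bin, and the lid was eased down gently until it looked fully shut with the pedal up; the hand was clear of everything, but the sign-off gave no verdict.

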